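Meter four T-nuts from the lane hopper into the catch bin

ROBOT

A 7-joint arm with a two-finger parallel gripper is mounted at the origin on a cart in front of the work surface, level with it; the furniture and walls round the work are solid. World frame = base frame: x ahead of the robot, y to its left, z up, the work surface at z = 0. Lengths are in m, angles in rad, forces in N, time in s.
With the tool pointing down it reaches from about 0.425 to 0.875 m from the base axis. Payload 8.4 kg.
Tool frame: the origin (TCP) lies on the centre line of the jaws, within the pads' length; the fingertips stand 25 mm ahead of it and the grasp point (between the pads) lies 6 mm ahead of it (ctrl.finger_overhang is the distance from the TCP to the fingertips, in m); z points along the fingers, y is the line along which they close (so a half turn about z gives the same grasp; the last joint's range is limited). The gripper opens to 85 mm and grips with 20 to 120 N. Pads are 22 mm wide; open, the fingers measure 114 mm over their backs; the gripper's body (76 mm by 85 mm) begins 54 mm behind the grasp point. The pads swing forward as they close: fully open they stand 13 mm farther back than shut.
Start: joints at [-1.213, 0.333, 0.04, 1.465, -0.013, 1.343, -0.059], TCP at [0.287, 0.583, 0.256] pointing down, gripper open.
Joint ranges: [-2.58, 2.58], [-0.38, 2.09], [-1.3, 1.39], [0.25, 2.4], [-1.5, 4.64], [0.08, 2.09], [-2.65, 2.65]. Speed limits (rad/s): [2.22, 2.22, 2.79, 2.79, 3.14, 3.14, 3.14].

INTERFACE

Orientations are given as a unit quaternion [w, x, y, z].
In Python, from rig import observe, eyes, ctrl, models gives the robot as it stands. The module is installed in compiled form; this text tells all that it offers.
- The arm moves only by the tool move_arm, never from a script. Its argument "increments" is a list of rows, each a list of 7 numbers: the shift along the world's x, y, z in mm, then the turn, a rotation vector about the world's x, y, z in rad, then the opening, from -1 (shut) to 1 (fully open), so that 0 is half open. In form: [[dx, dy, dz, wx, wy, wz, grip], ...]. A call has exactly 8 rows; each row is the pose to reach, as a shift and turn from the pose commanded when the call began; what a row does not reach only later rows make up. A row lasts 1/12 s, in which the tool goes at most 41.7 mm and 7.16 degrees, less where a joint would pass 70% of its speed; a pose out of reach is approached as far as the arm can. A call with a gripper value outside its range is refused whole. The fingers move at their own pace and stop on an object; "newtons" is the grip in N (left out, the last holds). Time passes only in rows, so rows that repeat a pose let the fingers close, or fill a call up. It gives the time, the measured TCP pose, the force, the opening and the grip force at its end, in the units of the state.
- observe(): the state, without advancing time (a new reading comes with each control period).
- eyes.read_camera(name): name is "scene" or "top" or "wrist"; returns (picture, depth): 480x640x3 uint8, red, green, blue; 480x640 float32, m along the optical axis (not along the pixel's ray), 0 where there is no reading.
- eyes.calibration(name): a dict with "fx", "fy", "cx", "cy" (pixels), "R" (3x3) and "t" (3): a world point X has camera coordinates R X + t. Camera axes: x right, y down, z forward; pixel columns grow to the right and rows downward; lengths in m; the calibration is good to about 2 mm. A picture is of the moment at which its call begins: read the wrist's pose just before it. calibration takes no time and is no camera call; for the wrist camera it gives the pose at the moment of the call.
- ctrl.close_job(): hands the job in; it is judged then, once.
Trained networks look in the newest picture that a camera, given by its name, has taken for a name from the list of things; names that differ only in an ending like _2 or _b are one class to them, and where a whole thing is asked for, a point or a joint stands for the part that bears it (a point fixed in the world has none). Each returns a list of dicts, best first, with "conf" (0 to 1); they miss things now and then, are a little off and sometimes report something else, mostly with a low value. They report only what shows in the picture. A call takes as long as a camera call.
- models.look_for(camera, thing): "xyz" ([x, y, z] in m, in world coordinates, good to about 4 mm: the middle of the surface that is visible of it).
The state is a dict: "time_s": time; "q": joint angles; "dq": joint speeds; "effort": joint torques, N m; "tcp_pos": TCP position; "ee_rot": TCP orientation; "force": force on the tool from outside, world axes, zero at the start; "ft_torque": the same for the moment, N m; "finger_gap": opening from 0.0 (shut) to 1.0 (fully open); "finger_force": force on a finger pad.
Only numpy, scipy, OpenCV 4.12 (cv2) and the standard library are available. Lean on these libraries where they do the work, as an engineer would, in place of code of your own. Each camera call takes 0.05 s, during which the arm holds its last target. There are 200 camera calls.

TASK

Meter exactly four T-nuts into the green bin: set the bin down level on the hopper's base plate in front of the bay and let go of it, then take hold again and slide it fully home under the lanes (the hand does not fit under the hopper, but the bin's wire pull stays within reach). Pull the hopper's bottom gate part-way out, just far enough that the two left-hand lanes with two nuts each drop into the bin and the other two lanes stay full. Then push the gate fully shut and let go, leaving the bin home and the things around it where they are.

Things in the scene. Friction and masses are not known exactly. Their poses are not given: they have to be found in the camera images.
- hopper: Fixed T-nut hopper over a slideway. Origin: underside of its base plate, plumb below the middle of its four lanes; x to its back (away from the robot), y to its left, z up. Base plate 5 mm thick, x -145 to +55 mm, 180 mm wide. Side plates: outer faces y +/-82 mm, x -26 to 45 mm. Upper part: clear front face at x -22 mm, underside 47 mm, front top 124 mm, back of mouth 156 mm over the bench.
- lanes (a point): Point at the lanes' lower end, mid-width, 58 mm over the bench; axes as the hopper's. Four lanes side by side, centres at y +45 (lane 1, left end), +15 (2), -15 (3), -45 mm (4), each 21 mm wide and 36 mm long in x, 9 mm fins between. Two T-nuts lie one on the other in each; only the gate holds them up.
- bay (a point): Point on the base plate (5 mm over the bench) below the lanes: the bin's origin is here when the bin is fully home, its back wall against the back stop; axes as the hopper's. Side rails 148 mm apart (x -45 to 45 mm), flaring to 172 mm at x -75, stand 12 mm over the plate. In front of x -76 mm the plate is open and flat: room to set the bin down with its origin near x -100 mm.
- gate (a joint): Opening in m of the bottom slide gate, a steel strip 42 mm wide, top 57 mm over the bench: 0 shut, grows as it is pulled to the hopper's right (-y), 0.13 at most. Slides with 2 N friction, stays where left. Frees lanes from the left: lane 1 by 0.03, lane 2 by 0.06; lane 3 holds until 0.077. The second of four grooves, the red one, leaves the side plate at 0.068. Starts 0 to 0.006.
- gate_knob (a point): Grip point of the gate's upright black knob, on its axis, 86 mm over the bench; at x 0, y -150 mm in the hopper's frame with the gate shut, and moving with it. Straight stem 20 mm in diameter from 63 to 100 mm over the bench, 25 mm collars below and above, top at 111 mm; strip top at 57 mm. Nothing but the strip is within 50 mm of it.
- bin: Green open plastic catch bin, 64 mm (x) by 140 mm (y) by 40 mm high, walls and floor 3 mm, 0.2 to 0.4 kg. Origin: centre of its underside; z up. A wire pull sticks out of its front, to its -x: two rods at y +/-42 mm and a cross bar. A hand fits over the 64 mm body, one finger inside the pull. Starts upright on the bench to the right of the hopper, its front roughly to the robot.
- bin_pull (a point): Middle of the cross bar of the bin's wire pull: round steel bar 9 mm in diameter, along the bin's y, 28 mm above the bin's underside, 93 mm in front of the bin's origin (56 mm clear of its front wall).
- nut_1a: Steel T-slot nut, 16 x 30 x 13 mm, 30 g, origin at the centre of its underside; starts in lane 1 (hopper y 45 mm), below, on the gate.
- nut_1b: Steel T-slot nut, 16 x 30 x 13 mm, 30 g, origin at the centre of its underside; starts in lane 1 (hopper y 45 mm), on top of the other.
- nut_2a: Steel T-slot nut, 16 x 30 x 13 mm, 30 g, origin at the centre of its underside; starts in lane 2 (hopper y 15 mm), below, on the gate.
- nut_2b: Steel T-slot nut, 16 x 30 x 13 mm, 30 g, origin at the centre of its underside; starts in lane 2 (hopper y 15 mm), on top of the other.
- nut_3a: Steel T-slot nut, 16 x 30 x 13 mm, 30 g, origin at the centre of its underside; starts in lane 3 (hopper y -15 mm), below, on the gate.
- nut_3b: Steel T-slot nut, 16 x 30 x 13 mm, 30 g, origin at the centre of its underside; starts in lane 3 (hopper y -15 mm), on top of the other.
- nut_4a: Steel T-slot nut, 16 x 30 x 13 mm, 30 g, origin at the centre of its underside; starts in lane 4 (hopper y -45 mm), below, on the gate.
- nut_4b: Steel T-slot nut, 16 x 30 x 13 mm, 30 g, origin at the centre of its underside; starts in lane 4 (hopper y -45 mm), on top of the other.
- label_roll: White roll of labels standing on its end, 72 mm across, 51 mm high, origin at the centre of its underside. Bystander.
- offcut: Sawn piece of aluminium T-slot profile, 45 x 70 x 45 mm, origin at the centre of its underside. Bystander.
- corner_bracket: Grey die-cast corner bracket, 42 x 42 x 42 mm, origin at the centre of its underside. Bystander.

How it is judged:
By the outcome, as a careful person would: the job done as asked, in the order asked, and still so for the second after the job is handed in, with the robot touching nothing.
It also fails if it takes over 58 s, if anything falls off the work surface, if the arm or the gripper's body presses on something with over 40 N, if the wrist force passes 120 N, or if a joint passes its speed limit or range.

## Working session

There is one attempt and no reset: what is moved stays moved. The work goes in short steps, Python scripts to look and compute and a tool call to move; the robot and the scene stay as the last step left them, time stands still between calls to the robot, and variables do not carry over. Pictures are saved under pics/ and viewed, at most 10 in all, crops included, and the job is handed in when it is done.

Besides the shell and the picture viewer there is one more tool, called after ">>>" as name(argument=value, ...) on one line, values as JSON. move_arm: Moves the arm, as the interface text tells. Its arguments: {"type":"object","properties":{"increments":{"type":"array","items":{"type":"array","items":{"type":"number"}}},"newtons":{"type":"number"}},"required":["increments"]}

```bash
mkdir -p pics; cat > h.py <<'E'
import numpy as np, cv2
from rig import observe, eyes, ctrl, models
def snap(n,f):
    p,d=eyes.read_camera(n); cv2.imwrite('pics/'+f,p[:,:,::-1]); c=eyes.calibration(n); np.savez('pics/'+f+'.npz',p=p,d=d,**c); return p,d,c
def world(c,d,u,v,z=None):
    R,t=np.array(c['R']),np.array(c['t'])
    r=np.array([(u-c['cx'])/c['fx'],(v-c['cy'])/c['fy'],1.])
    return R.T@(r*d-t)
def onz(c,u,v,z):
    R,t=np.array(c['R']),np.array(c['t'])
    o=-R.T@t; r=R.T@np.array([(u-c['cx'])/c['fx'],(v-c['cy'])/c['fy'],1.])
    return o+r*(z-o[2])/r[2]
E
python3 - <<'E'
from h import *
s=observe(); print(s['time_s'],s['tcp_pos'],s['ee_rot'],ctrl.finger_overhang)
for n in('top','scene'):
    snap(n,n+'0.png')
    for t in('hopper','bin','bin_pull','gate_knob','label_roll','offcut','corner_bracket'):
        print(n,t,[(np.round(x['xyz'],3).tolist(),round(x['conf'],2)) for x in models.look_for(n,t)[:2]])
print(observe()['time_s'])
E
```

```text
0.0 [0.28654074 0.58295568 0.25541988] [-1.36228491e-04  2.26426941e-01  9.74027804e-01 -8.12002034e-04] 0.025
top hopper [([0.606, 0.057, 0.017], 0.93), ([0.636, 0.045, 0.084], 0.74)]
top bin [([0.445, -0.2, 0.001], 0.7), ([0.618, -0.067, 0.059], 0.18)]
top bin_pull [([0.443, -0.201, 0.006], 0.97)]
top gate_knob [([0.618, -0.071, 0.061], 0.75)]
top label_roll [([0.652, -0.286, 0.051], 0.76)]
top offcut [([0.567, 0.312, 0.049], 0.66), ([0.611, 0.052, 0.017], 0.16)]
top corner_bracket [([0.748, -0.166, 0.005], 0.91)]
scene hopper [([0.616, 0.034, 0.056], 0.77)]
scene bin [([0.449, -0.208, 0.023], 0.59)]
scene bin_pull [([0.616, 0.039, 0.058], 0.17)]
scene gate_knob [([0.613, -0.095, 0.054], 0.88)]
scene label_roll [([0.647, -0.293, 0.042], 0.59), ([0.616, 0.038, 0.06], 0.59)]
scene offcut [([0.561, 0.303, 0.038], 0.58)]
scene corner_bracket [([0.739, -0.176, 0.021], 0.77)]
0.8
```

View pics/top0.png

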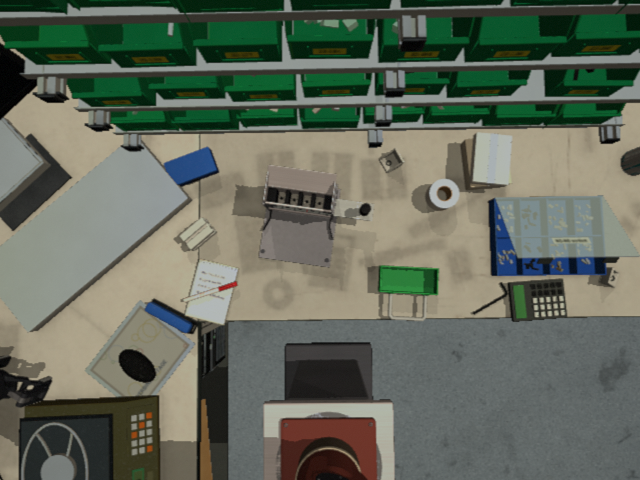

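View pics/scene0.png

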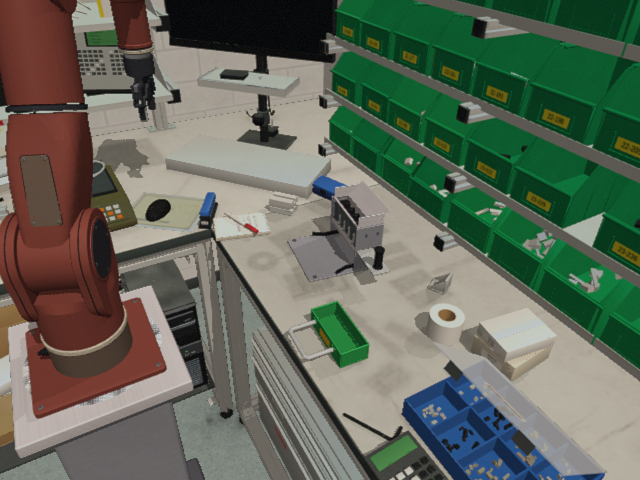

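The top view shows the hopper (300,215), the knob (365,210), the bin (408,280) with its pull at (407,310), and the bystanders clear of the path. I'll measure the bin, plate, side plates and knob precisely.

```bash
cat > m.py <<'E'
from h import *
def cloud(f):
    z=np.load(f); d=z['d']; v,u=np.mgrid[:480,:640]
    P=np.stack([(u-z['cx'])/z['fx']*d,(v-z['cy'])/z['fy']*d,d],-1)-z['t']
    W=P@z['R']; W[d==0]=9; return W,z['p'].astype(int),z
def rect(Q): 
    r=cv2.minAreaRect((Q[:,:2]*1000).astype(np.float32)); return np.round(r[0],1),np.round(r[1],1),round(r[2],2)
E
python3 - <<'E'
from m import *
for n in('top','scene'):
    W,p,z=cloud(f'pics/{n}0.png.npz')
    X,Y,Z=W[...,0],W[...,1],W[...,2]
    print(n,'fx',z['fx'],'bench z',np.median(Z[(abs(X-.55)<.05)&(abs(Y+.25)<.03)]))
    g=(p[...,1]>p[...,0]*1.6)&(p[...,1]>p[...,2]*1.6)&(X<.6)&(X>.35)&(abs(Y+.2)<.15)
    for lo,hi in((.034,.046),(-.01,.05)):
        q=W[g&(Z>lo)&(Z<hi)]; print('bin',len(q),rect(q),q[:,2].mean())
    pu=(X<.44)&(X>.3)&(abs(Y+.2)<.1)&(Z>.018)&(Z<.045)&~g; q=W[pu]; print('pull',len(q),rect(q) if len(q)>3 else'')
    k=(abs(X-.62)<.05)&(abs(Y+.08)<.05)&(Z>.1)&(Z<.12); q=W[k]; print('knobtop',len(q),q.mean(0),rect(q) if len(q)>3 else '')
    k=(abs(X-.62)<.08)&(abs(Y+.08)<.06)&(Z>.05)&(Z<.062); q=W[k]; print('strip',len(q),rect(q) if len(q)>3 else '')
    k=(abs(X-.55)<.12)&(abs(Y-.06)<.13)&(Z>.002)&(Z<.009)&(p.sum(-1)<430); q=W[k]; print('plate',len(q),rect(q) if len(q)>3 else '')
    k=(abs(X-.65)<.12)&(abs(Y-.06)<.13)&(Z>.11)&(Z<.17); q=W[k]; print('top',len(q),rect(q) if len(q)>3 else '')
im=cv2.imread('pics/top0.png'); a=cv2.resize(im[150:330,220:460],None,fx=3.3,fy=3.3,interpolation=cv2.INTER_CUBIC); cv2.imwrite('pics/c1.png',a)
E
```

```text
top fx 453.3655830654871 bench z -0.0003681471831534119
bin 254 (array([ 448.6, -197.1]), array([140.4,  64. ]), 86.35) 0.03943175223874893
bin 1567 (array([ 448.2, -197.1]), array([140.4,  65.3]), 86.98) 0.009337703288561254
pull 314 (array([ 387.2, -179.1]), array([124.1,  73.6]), 77.6)
knobtop 94 [ 0.61532501 -0.09060987  0.10948885] (array([615.2, -90.8]), array([22.8, 22.8]), 43.11)
strip 562 (array([619.5, -66.6]), array([93. , 42.4]), 81.6)
plate 3589 (array([549.9,  60.4]), array([257.4, 238.5]), 89.81)
top 1896 (array([656.2,  57.5]), array([163.9,  86.2]), 81.07)
scene fx 498.3042776497832 bench z 0.00031743972104802704
bin 450 (array([ 445.4, -201.1]), array([142.2,  66.6]), 86.2) 0.038847253378909784
bin 2134 (array([ 445.3, -200. ]), array([144.9,  67. ]), 86.2) 0.01791830404829223
pull 468 (array([ 385.3, -182.2]), array([127.7,  76.3]), 75.93)
knobtop 89 [ 0.61660822 -0.08886862  0.10856992] (array([633. , -65.4]), array([97.6, 22.7]), 55.05)
strip 402 (array([628.6, -70. ]), array([100.9,  67.7]), 81.59)
plate 2433 (array([539.4,  60.7]), array([260.8, 214.2]), 88.78)
top 1627 (array([653.9,  54.6]), array([169.6,  86.2]), 81.33)
```

View pics/c1.png

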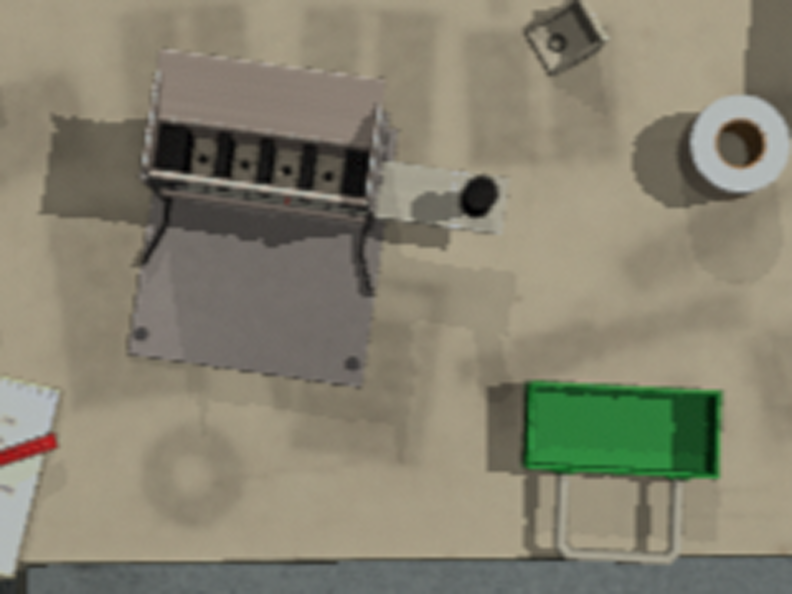

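```bash
python3 - <<'E'
from m import *
W,p,z=cloud('pics/top0.png.npz')
cr=lambda u,v,h: onz(z,220+u/3.3,150+v/3.3,h)
FL,FR=cr(129,354,.005),cr(362,386,.005)
print('front corners',FL,FR,np.linalg.norm(FL-FR),np.degrees(np.arctan2(*(FL-FR)[[1,0]]))-90)
a=np.radians(-8.5); R=np.array([[np.cos(a),-np.sin(a)],[np.sin(a),np.cos(a)]])
for nm,P,l in(('FL',FL,(-.145,.09)),('FR',FR,(-.145,-.09))): print(nm,'origin',P[:2]-R@l)
print('knob',np.array([.6155,-.0905])-R@(0,-.15))
for n in('top','scene'):
    W,p,z=cloud(f'pics/{n}0.png.npz')
    # points in hopper frame, relative to guess
    L=(W[...,:2]-[.638,.058])@R; Z=W[...,2]
    k=(Z>.085)&(Z<.2)&(abs(L[...,1])<.1)&(abs(L[...,0])<.07); q=L[k]; print(n,'upper y',np.percentile(q[:,1],[1,99]),'x',np.percentile(q[:,0],[1,99]))
    k=(Z>.052)&(Z<.061)&(L[...,1]<-.09)&(L[...,1]>-.2); q=L[k]; print('strip x',np.percentile(q[:,0],[2,98]),'y',q[:,1].min())
    k=(Z>.003)&(Z<.008)&(abs(L[...,1])<.1)&(L[...,0]<-.08)&(p.sum(-1)<400)&(L[...,0]>-.17); q=L[k]; print('plate',np.percentile(q,[1,99],0))
    k=(Z>.103)&(Z<.116)&(L[...,1]<-.12)&(abs(L[...,0])<.04); q=L[k]; print('knob',q.mean(0),len(q),np.ptp(q,0))
E
```

```text
front corners [0.50874996 0.16810175 0.005     ] [ 0.48222475 -0.00848931  0.005     ] 0.17857208398163468 -8.542363246698216
FL origin [0.63885442 0.05765796]
FR origin [0.6389349  0.05908975]
knob [0.63767141 0.05785238]
top upper y [-0.07804418  0.07923758] x [-0.0212853   0.05972032]
strip x [-0.56327956  0.0202761 ] y -0.19721454457834653
plate [[-0.16082195 -0.08636319]
 [-0.08082688  0.092057  ]]
knob [ 0.01633211 -0.54829116] 858 [0.05191206 0.59011791]
scene upper y [-0.08464045  0.07939463] x [-0.0260222   0.05691974]
strip x [-0.68848142  0.01700767] y -0.19932439936484364
plate [[-0.14652399 -0.09049178]
 [-0.08103162  0.08088548]]
knob [ 0.01747169 -0.55890141] 614 [0.05520602 0.58969372]
```

>>> move_arm(increments=[[40, -40, 0, 0, 0, -0.12, 1], [80, -80, 0, 0, 0, -0.24, 1], [120, -120, 0, 0, 0, -0.36, 1], [150, -160, 0, 0, 0, -0.48, 1], [170, -200, 0, 0, 0, -0.6, 1], [190, -240, 0, 0, 0, -0.72, 1], [200, -280, 0, 0, 0, -0.84, 1], [205, -320, 0, 0, 0, -0.96, 1]])

```text
time_s: 1.47
tcp_pos: [0.4772, 0.3132, 0.2563]
ee_rot: [0.0, 0.653, 0.757, 0.0]
force: [0.9, 0.0, -0.0]
finger_gap: 1.003
finger_force: 0.0
```

>>> move_arm(increments=[[10, -40, 0, 0, 0, -0.1, 1], [10, -80, 0, 0, 0, -0.216, 1], [10, -120, 0, 0, 0, -0.216, 1], [10, -160, 0, 0, 0, -0.216, 1], [5, -200, 0, 0, 0, -0.216, 1], [0, -240, 0, 0, 0, -0.216, 1], [-5, -280, 0, 0, 0, -0.216, 1], [-10, -320, 0, 0, 0, -0.216, 1]])

```text
time_s: 2.13
tcp_pos: [0.4654, -0.0068, 0.2565]
ee_rot: [-0.0, 0.729, 0.685, 0.0]
force: [0.4, -0.2, 0.5]
finger_gap: 1.002
finger_force: 0.0
```

>>> move_arm(increments=[[-10, -40, -5, 0, 0, 0, 1], [-20, -80, -15, 0, 0, 0, 1], [-25, -110, -30, 0, 0, 0, 1], [-35, -141, -50, 0, 0, 0, 1], [-35, -141, -70, 0, 0, 0, 1], [-35, -141, -80, 0, 0, 0, 1], [-35, -141, -80, 0, 0, 0, 1], [-35, -141, -80, 0, 0, 0, 1]])

```text
time_s: 2.8
tcp_pos: [0.4313, -0.1449, 0.1766]
ee_rot: [-0.0, 0.728, 0.685, -0.0]
force: [-0.1, 0.2, -0.1]
finger_gap: 1.007
finger_force: 0.0
```

```bash
python3 - <<'E'
from m import *
s=observe(); print(s['time_s'],s['tcp_pos'],s['ee_rot'])
snap('wrist','w1.png')
W,p,z=cloud('pics/w1.png.npz'); X,Y,Z=W[...,0],W[...,1],W[...,2]
g=(p[...,1]>p[...,0]*1.6)&(p[...,1]>p[...,2]*1.6)&(X<.6)&(X>.35)&(abs(Y+.2)<.15)
q=W[g&(Z>.034)&(Z<.046)]; print('bin',len(q),rect(q) if len(q)>3 else 0)
E
```

```text
2.8 [ 0.4312833  -0.1449448   0.17655112] [-1.46192024e-04  7.28180254e-01  6.85385586e-01 -3.08348060e-04]
bin 2792 (array([ 449.2, -200.5]), array([141. ,  66.3]), 86.44)
```

View pics/w1.png

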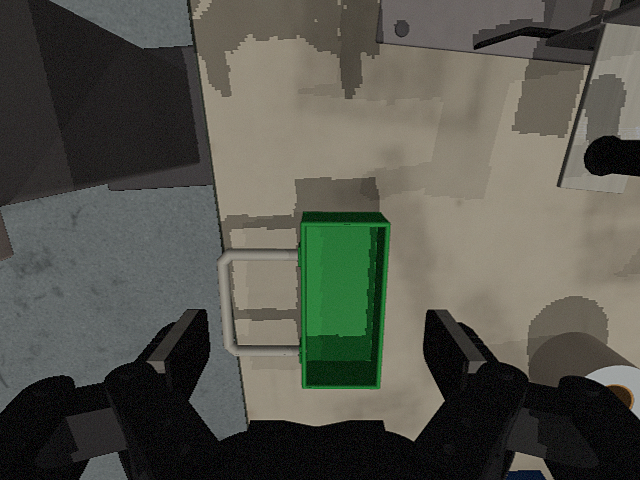

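The wrist view shows the bin at (345,300) between the fingers, and its pull bar at about (228,305). The wrist measurement agrees with the top view, so I'm descending onto the body.

>>> move_arm(increments=[[10, -35, -15, 0, 0, 0, 1], [17, -54, -40, 0, 0, 0, 1], [17, -54, -75, 0, 0, 0, 1], [17, -54, -105, 0, 0, 0, 1], [17, -54, -130, 0, 0, 0, 1], [17, -54, -139, 0, 0, 0, 1], [17, -54, -139, 0, 0, 0, 1], [17, -54, -139, 0, 0, 0, 1]], newtons=30)

```text
time_s: 3.52
tcp_pos: [0.4489, -0.1997, 0.0384]
ee_rot: [0.0, 0.728, 0.685, 0.0]
force: [-0.0, -0.8, 0.4]
finger_gap: 1.001
finger_force: 0.0
```

>>> move_arm(increments=[[0, 0, 0, 0, 0, 0, 0.2], [0, 0, 0, 0, 0, 0, 0.2], [0, 0, 0, 0, 0, 0, 0.2], [0, 0, 0, 0, 0, 0, 0.2], [0, 0, 0, 0, 0, 0, 0.2], [0, 0, 0, 0, 0, 0, 0.2], [0, 0, 0, 0, 0, 0, 0.2], [0, 0, 0, 0, 0, 0, 0.2]])

```text
time_s: 4.18
tcp_pos: [0.4494, -0.1999, 0.0391]
ee_rot: [0.001, 0.729, 0.685, 0.001]
force: [-1.6, 1.3, 7.9]
finger_gap: 0.741
finger_force: 31.6
```

>>> move_arm(increments=[[0, 0, 15, 0, 0, 0, 0.2], [0, 0, 40, 0, 0, 0, 0.2], [0, 20, 55, 0, 0, 0, 0.2], [5, 50, 60, 0, 0, -0.02, 0.2], [10, 85, 60, 0, 0, -0.04, 0.2], [15, 120, 60, 0, 0, -0.06, 0.2], [20, 155, 60, 0, 0, -0.087, 0.2], [20, 185, 60, 0, 0, -0.087, 0.2]])

```text
time_s: 4.85
tcp_pos: [0.4689, -0.0121, 0.0985]
ee_rot: [0.0, 0.758, 0.652, 0.001]
force: [1.0, 0.4, -2.0]
finger_gap: 0.742
finger_force: 36.8
```

>>> move_arm(increments=[[10, 30, 0, 0, 0, 0, 0.2], [25, 55, 0, 0, 0, 0, 0.2], [45, 75, 0, 0, 0, 0, 0.2], [60, 84, 0, 0, 0, 0, 0.2], [68, 88, -5, 0, 0, 0, 0.2], [70, 88, -15, 0, 0, 0, 0.2], [70, 88, -30, 0, 0, 0, 0.2], [70, 88, -30, 0, 0, 0, 0.2]])

```text
time_s: 5.52
tcp_pos: [0.536, 0.0725, 0.0651]
ee_rot: [-0.001, 0.758, 0.652, -0.002]
force: [-1.2, 0.5, -2.3]
finger_gap: 0.737
finger_force: 36.7
```

```bash
python3 - <<'E'
from m import *
s=observe(); print(s['time_s'],s['tcp_pos'],s['ee_rot'],s['force'])
snap('scene','s2.png'); snap('top','t2.png')
a=np.radians(-8.5); R=np.array([[np.cos(a),-np.sin(a)],[np.sin(a),np.cos(a)]])
for n in('t2','s2'):
    W,p,z=cloud(f'pics/{n}.png.npz'); X,Y,Z=W[...,0],W[...,1],W[...,2]
    g=(p[...,1]>p[...,0]*1.6)&(p[...,1]>p[...,2]*1.6)&(X<.65)&(X>.35)&(abs(Y-.07)<.12)
    q=W[g&(Z>.0)&(Z<.1)]; r=rect(q); print(n,len(q),r,(r[0]/1000-[.638,.058])@R, np.percentile(q[:,2],[2,50,98]))
    k=(Z>.105)&(Z<.116)&(abs(Y+.09)<.05)&(abs(X-.62)<.03); print(W[k].mean(0))
tool=np.array(s['tcp_pos'][:2])-[.638,.058]; print(tool@R)
E
```

```text
5.5167 [0.5359741  0.07245724 0.06510229] [-6.76252416e-04  7.57868050e-01  6.52405238e-01 -1.72249190e-03] [-1.18919857  0.48423842 -2.29867431]
t2 394 (array([528.1,  22.5]), array([35.9, 65.4]), 82.03) [-0.10344561 -0.05135432] [0.02511465 0.03078438 0.06945317]
[ 0.61556273 -0.09077299  0.10927108]
s2 1067 (array([539.8,  67.9]), array([155.4, 103.6]), 66.81) [-0.09858467 -0.00472363] [0.02697656 0.04071533 0.06753437]
[ 0.61183455 -0.09589864  0.10919401]
[-0.10304215 -0.00078195]
```

>>> move_arm(increments=[[2, 0, -8, 0, 0, 0, 0.2], [2, 0, -15, 0, 0, 0, 0.2], [2, 0, -18, 0, 0, 0, 0.2], [2, 0, -20, 0, 0, 0, 0.2], [2, 0, -21, 0, 0, 0, 0.2], [2, 0, -21, 0, 0, 0, 0.2], [2, 0, -21, 0, 0, 0, 0.2], [2, 0, -21, 0, 0, 0, 0.2]])

```text
time_s: 6.28
tcp_pos: [0.5401, 0.0731, 0.0465]
ee_rot: [0.0, 0.758, 0.652, 0.0]
force: [-0.2, -0.3, -2.1]
finger_gap: 0.742
finger_force: 36.8
```

>>> move_arm(increments=[[0, 0, -1, 0, 0, 0, 0.2], [0, 0, -1.5, 0, 0, 0, 0.2], [0, 0, -2, 0, 0, 0, 0.2], [0, 0, -2.5, 0, 0, 0, 0.2], [0, 0, -3, 0, 0, 0, 0.2], [0, 0, -3, 0, 0, 0, 0.2], [0, 0, -3, 0, 0, 0, 0.2], [0, 0, -3, 0, 0, 0, 0.2]])

```text
time_s: 6.95
tcp_pos: [0.54, 0.0732, 0.0442]
ee_rot: [-0.0, 0.758, 0.652, 0.0]
force: [-5.9, 0.2, 11.9]
finger_gap: 0.744
finger_force: 38.5
```

>>> move_arm(increments=[[0, 0, 0, 0, 0, 0, 1], [0, 0, 0, 0, 0, 0, 1], [0, 0, 0, 0, 0, 0, 1], [0, 0, 15, 0, 0, 0, 1], [0, 0, 40, 0, 0, 0, 1], [0, 0, 75, 0, 0, 0, 0.5], [-20, 4, 90, 0, 0, 0, 0], [-50, 7, 90, 0, 0, 0, 0]])

```text
time_s: 7.62
tcp_pos: [0.4935, 0.0802, 0.1368]
ee_rot: [0.002, 0.758, 0.652, 0.003]
force: [-0.4, 0.7, 0.5]
finger_gap: 0.6
finger_force: 0.0
```

>>> move_arm(increments=[[-30, 4, 0, 0, 0, 0, 0], [-42, 7, 0, 0, 0, 0, 0], [-42, 7, 0, 0, 0, 0, 0], [-42, 7, 0, 0, 0, 0, 0], [-42, 7, 0, 0, 0, 0, 0], [-42, 7, 0, 0, 0, 0, 0], [-42, 7, 0, 0, 0, 0, 0], [-42, 7, 0, 0, 0, 0, 0]])

```text
time_s: 8.28
tcp_pos: [0.4485, 0.0868, 0.1332]
ee_rot: [0.0, 0.758, 0.652, -0.0]
force: [0.6, -0.2, 0.4]
finger_gap: 0.495
finger_force: 0.0
```

```bash
python3 - <<'E'
from m import *
s=observe(); print(s['time_s'],s['tcp_pos'],s['ee_rot'],s['force'])
snap('wrist','w3.png'); snap('top','t3.png')
a=np.radians(-8.5); R=np.array([[np.cos(a),-np.sin(a)],[np.sin(a),np.cos(a)]])
for n in('t3','w3'):
    W,p,z=cloud(f'pics/{n}.png.npz'); X,Y,Z=W[...,0],W[...,1],W[...,2]
    L=(W[...,:2]-[.638,.058])@R
    g=(p[...,1]>p[...,0]*1.6)&(p[...,1]>p[...,2]*1.6)&(X<.65)&(X>.35)&(abs(Y-.07)<.12)
    q=W[g&(Z>.0)&(Z<.1)]
    if len(q)>3: r=rect(q); print(n,len(q),r,(r[0]/1000-[.638,.058])@R, np.percentile(q[:,2],[2,50,98]))
    k=(L[...,0]<-.17)&(L[...,0]>-.23)&(abs(L[...,1])<.06)&(Z>.024)&(Z<.042); q=L[k]; print('bar',len(q),q.mean(0) if len(q) else'', rect(q))
E
```

```text
8.2833 [0.44850398 0.08675709 0.13317882] [ 3.18501695e-04  7.58038856e-01  6.52209236e-01 -3.21776337e-04] [ 0.59567709 -0.19636164  0.37498771]
t3 1433 (array([539.7,  75. ]), array([139.7,  65.2]), 81.37) [-0.09973302  0.0022836 ] [0.00363278 0.00850303 0.04740132]
bar 49 [-0.1841214  -0.03555225] (array([-184. ,  -35.5]), array([13.8, 29.4]), 52.92)
w3 24595 (array([574.4,  73.3]), array([164. , 135.2]), 81.62) [-0.06516289  0.00573126] [0.00659771 0.00896751 0.04571657]
bar 2630 [-0.18690817  0.00374976] (array([-182.8,    0.4]), array([92.1, 25.4]), 89.88)
```

View pics/w3.png

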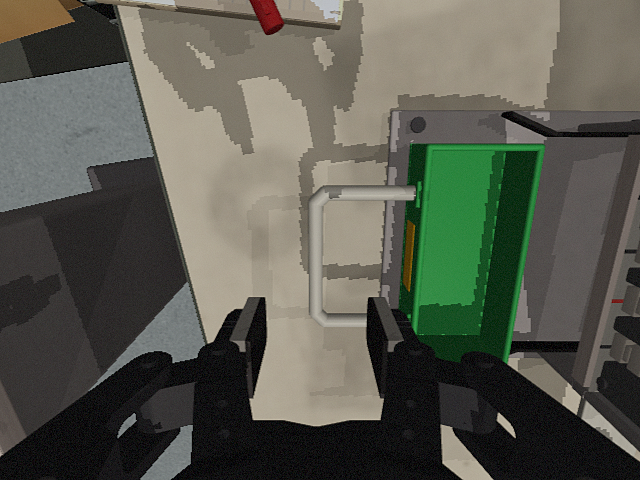

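The bin is level on the plate and the pull bar (318,255) lies between the jaws. I'm going down to close on the bar.

>>> move_arm(increments=[[-1, 0, -20, 0, 0, 0, 0], [-1, 0, -45, 0, 0, 0, 0], [-1, 0, -70, 0, 0, 0, 0], [-1, 0, -85, 0, 0, 0, 0], [-1, 0, -92, 0, 0, 0, 0], [-1, 0, -92, 0, 0, 0, -0.8], [-1, 0, -92, 0, 0, 0, -1], [-1, 0, -92, 0, 0, 0, -1]], newtons=40)

```text
time_s: 9.05
tcp_pos: [0.4478, 0.0873, 0.0423]
ee_rot: [0.0, 0.758, 0.652, 0.001]
force: [0.9, 0.2, -0.9]
finger_gap: 0.088
finger_force: 41.9
```

>>> move_arm(increments=[[0, 0, 0, 0, 0, 0, -1], [0, 0, 0, 0, 0, 0, -1], [0, 0, 0, 0, 0, 0, -1], [0, 0, 0, 0, 0, 0, -1], [0, 0, 0, 0, 0, 0, -1], [0, 0, 0, 0, 0, 0, -1], [0, 0, 0, 0, 0, 0, -1], [0, 0, 0, 0, 0, 0, -1]])

```text
time_s: 9.72
tcp_pos: [0.4472, 0.0873, 0.0414]
ee_rot: [0.0, 0.758, 0.653, 0.0]
force: [1.0, 0.0, 1.6]
finger_gap: 0.087
finger_force: 39.1
```

>>> move_arm(increments=[[10, -1.5, 0, 0, 0, 0, -1], [20, -3.2, 0, 0, 0, 0, -1], [30, -4.8, 0, 0, 0, 0, -1], [40, -6.4, 0, 0, 0, 0, -1], [50, -8, 0, 0, 0, 0, -1], [60, -9.6, 0, 0, 0, 0, -1], [70, -11.1, 0, 0, 0, 0, -1], [80, -12.6, 0, 0, 0, 0, -1]])

```text
time_s: 10.38
tcp_pos: [0.528, 0.0742, 0.0412]
ee_rot: [0.0, 0.758, 0.652, -0.0]
force: [-2.4, 0.6, 1.7]
finger_gap: 0.086
finger_force: 39.3
```

>>> move_arm(increments=[[3, -0.5, 0, 0, 0, 0, -1], [6, -0.9, 0, 0, 0, 0, -1], [9, -1.3, 0, 0, 0, 0, -1], [12, -1.8, 0, 0, 0, 0, -1], [15, -2.2, 0, 0, 0, 0, -1], [16, -2.4, 0, 0, 0, 0, -1], [17, -2.6, 0, 0, 0, 0, -1], [17, -2.6, 0, 0, 0, 0, -1]])

```text
time_s: 11.05
tcp_pos: [0.5441, 0.072, 0.0414]
ee_rot: [0.0, 0.758, 0.653, 0.0]
force: [-0.1, -0.1, 1.0]
finger_gap: 0.084
finger_force: 39.3
```

>>> move_arm(increments=[[1, -0.1, 0, 0, 0, 0, -1], [2, -0.3, 0, 0, 0, 0, -1], [2.5, -0.4, 0, 0, 0, 0, -1], [3, -0.4, 0, 0, 0, 0, -1], [3.5, -0.5, 0, 0, 0, 0, -1], [4, -0.6, 0, 0, 0, 0, -1], [4, -0.6, 0, 0, 0, 0, -1], [4, -0.6, 0, 0, 0, 0, -1]])

```text
time_s: 11.72
tcp_pos: [0.5466, 0.0717, 0.041]
ee_rot: [-0.001, 0.758, 0.653, -0.001]
force: [-8.4, 1.3, 7.9]
finger_gap: 0.089
finger_force: 40.0
```

>>> move_arm(increments=[[1, -0.1, 0, 0, 0, 0, -1], [2, -0.3, 0, 0, 0, 0, -1], [2, -0.3, 0, 0, 0, 0, -1], [2, -0.3, 0, 0, 0, 0, -1], [2, -0.3, 0, 0, 0, 0, -1], [0, 0, 0, 0, 0, 0, -1], [-0.5, 0, 0, 0, 0, 0, -1], [-0.5, 0, 0, 0, 0, 0, -1]])

```text
time_s: 12.38
tcp_pos: [0.5466, 0.0718, 0.041]
ee_rot: [-0.001, 0.758, 0.653, -0.0]
force: [-6.6, 2.0, 1.3]
finger_gap: 0.09
finger_force: 39.6
```

```bash
python3 - <<'E'
from m import *
s=observe(); print(s['time_s'],s['tcp_pos'],s['force'])
R=lambda a: np.array([[np.cos(a),-np.sin(a)],[np.sin(a),np.cos(a)]])
print((np.array(s['tcp_pos'][:2])-[.638,.058])@R(np.radians(-8.5)))
snap('scene','s4.png')
W,p,z=cloud('pics/s4.png.npz'); L=(W[...,:2]-[.638,.058])@R(np.radians(-8.5)); Z=W[...,2]
g=(p[...,1]>p[...,0]*1.6)&(p[...,1]>p[...,2]*1.6)&(abs(L[...,0])<.1)&(abs(L[...,1])<.1)&(Z<.05)
q=L[g]; print(len(q),np.percentile(q,[1,50,99],0) if len(q) else'')
cv2.imwrite('pics/c4.png',cv2.resize(cv2.imread('pics/s4.png')[160:310,250:450],None,fx=4,fy=4,interpolation=cv2.INTER_CUBIC))
E
```

```text
12.3833 [0.5466448  0.07179748 0.04096623] [-6.64636481  2.02257256  1.30005896]
[-0.09239114  0.00014277]
227 [[-0.03611209 -0.07300967]
 [-0.03254692 -0.03352634]
 [-0.00540183  0.06652061]]
```

View pics/c4.png

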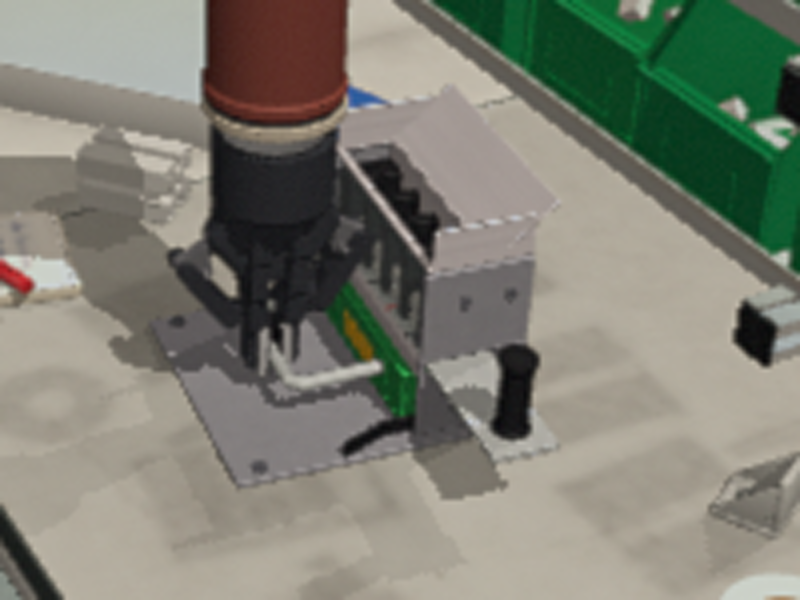

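The crop shows the bin home under the lanes with the hand on its pull, at about crop (280,350); its front wall measures hopper x -32.5 mm, as expected. I'm releasing it and going to the knob.

>>> move_arm(increments=[[-0.5, 0, 0, 0, 0, 0, -0.2], [-0.5, 0, 0, 0, 0, 0, -0.2], [-0.5, 0, 0, 0, 0, 0, -0.2], [-0.5, 0, 25, 0, 0, 0, -0.2], [-0.5, 0, 60, 0, 0, 0, -0.2], [-0.5, 0, 100, 0, 0, 0, -0.2], [-0.5, 0, 135, 0, 0, 0, 0], [-0.5, -5, 159, 0, 0, 0, 0]])

```text
time_s: 13.1
tcp_pos: [0.5483, 0.0667, 0.2039]
ee_rot: [0.001, 0.758, 0.653, 0.002]
force: [1.3, 0.5, -0.1]
finger_gap: 0.498
finger_force: 0.0
```

>>> move_arm(increments=[[10, -25, 0, 0, 0, 0, 0], [25, -60, 0, 0, 0, 0, 0], [40, -95, 0, 0, 0, 0, 0], [55, -130, 0, 0, 0, 0, 0], [65, -150, 0, 0, 0, 0, 0], [69, -157, 0, 0, 0, 0, 0], [69, -157, 0, 0, 0, 0, 0], [69, -157, 0, 0, 0, 0, 0]])

```text
time_s: 13.77
tcp_pos: [0.616, -0.0903, 0.2001]
ee_rot: [-0.0, 0.758, 0.652, -0.0]
force: [0.4, 0.4, -0.4]
finger_gap: 0.503
finger_force: 0.0
```

```bash
python3 - <<'E'
from m import *
s=observe(); print(s['time_s'],s['tcp_pos'],s['ee_rot'],s['finger_gap'])
snap('wrist','w5.png')
W,p,z=cloud('pics/w5.png.npz'); k=(W[...,2]>.1)&(W[...,2]<.116)&(abs(W[...,0]-.615)<.03)&(abs(W[...,1]+.09)<.03); q=W[k]; print('knob',len(q),q.mean(0) if len(q) else'',rect(q) if len(q)>3 else '')
snap('scene','s5.png'); snap('top','t5.png')
a=np.radians(-8.5);R=np.array([[np.cos(a),-np.sin(a)],[np.sin(a),np.cos(a)]])
W,p,z=cloud('pics/s5.png.npz'); L=(W[...,:2]-[.638,.058])@R; Z=W[...,2]
g=(p[...,1]>p[...,0]*1.6)&(p[...,1]>p[...,2]*1.6)&(abs(L[...,0])<.1)&(abs(L[...,1])<.1)&(Z<.05)
print(len(L[g]),np.percentile(L[g],[1,50,99],0))
E
```

```text
13.7667 [ 0.61595016 -0.09031082  0.20005787] [-1.11037029e-04  7.57910961e-01  6.52357986e-01 -1.45599340e-04] 0.5031434519936752
knob 1249 [ 0.61654365 -0.09189065  0.10923499] (array([616.6, -92.7]), array([24.3, 24.3]), 53.71)
262 [[-0.03544709 -0.07311622]
 [-0.03209962 -0.01645777]
 [-0.00458557  0.06860715]]
```

View pics/w5.png

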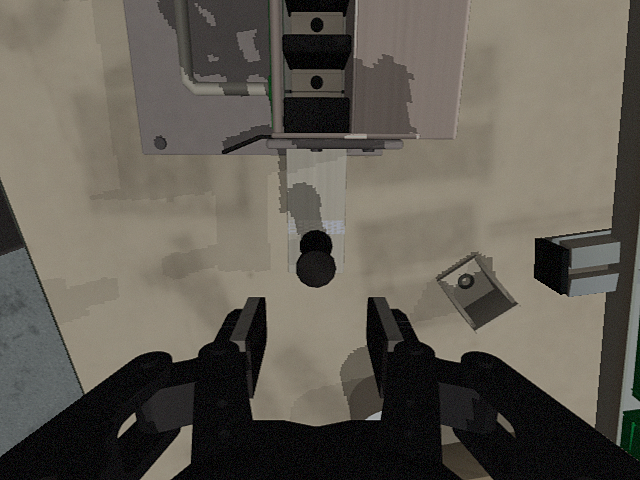

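The knob (316,268) is centred between the jaws, and the bin is still home after the release. I'm descending and gripping.

>>> move_arm(increments=[[0, -1, -25, 0, 0, 0, 0], [0, -1, -55, 0, 0, 0, 0], [0, -1, -85, 0, 0, 0, 0], [0, -1, -104, 0, 0, 0, 0], [0, -1, -107, 0, 0, 0, 0], [0, -1, -107, 0, 0, 0, -0.8], [0, -1, -107, 0, 0, 0, -0.8], [0, -1, -107, 0, 0, 0, -0.8]], newtons=40)

```text
time_s: 14.58
tcp_pos: [0.6156, -0.0908, 0.0942]
ee_rot: [-0.001, 0.758, 0.653, 0.0]
force: [-4.0, 2.4, -3.3]
finger_gap: 0.256
finger_force: 39.2
```

>>> move_arm(increments=[[0, 0, 0, 0, 0, 0, -1], [0, 0, 0, 0, 0, 0, -1], [0, 0, 0, 0, 0, 0, -1], [0, 0, 0, 0, 0, 0, -1], [0, 0, 0, 0, 0, 0, -1], [0, 0, 0, 0, 0, 0, -1], [0, 0, 0, 0, 0, 0, -1], [0, 0, 0, 0, 0, 0, -1]])

```text
time_s: 15.25
tcp_pos: [0.6156, -0.0908, 0.0942]
ee_rot: [-0.001, 0.758, 0.653, 0.0]
force: [-5.6, 1.7, -2.9]
finger_gap: 0.258
finger_force: 39.2
```

>>> move_arm(increments=[[0.2, 1, 0, 0, 0, 0, -1], [0.3, 2, 0, 0, 0, 0, -1], [0.4, 3, 0, 0, 0, 0, -1], [0.5, 3.5, 0, 0, 0, 0, -1], [0.6, 4, 0, 0, 0, 0, -1], [0.6, 4, 0, 0, 0, 0, -1], [0.6, 4, 0, 0, 0, 0, -1], [0.6, 4, 0, 0, 0, 0, -1]])

```text
time_s: 15.92
tcp_pos: [0.616, -0.0882, 0.0942]
ee_rot: [-0.0, 0.758, 0.652, -0.0]
force: [-4.5, -1.1, -2.7]
finger_gap: 0.261
finger_force: 39.3
```

>>> move_arm(increments=[[0.2, 1, 0, 0, 0, 0, -1], [0.3, 2, 0, 0, 0, 0, -1], [0.4, 3, 0, 0, 0, 0, -1], [0.6, 4, 0, 0, 0, 0, -1], [0.6, 4, 0, 0, 0, 0, -1], [0.6, 4, 0, 0, 0, 0, -1], [0.6, 4, 0, 0, 0, 0, -1], [0.6, 4, 0, 0, 0, 0, -1]])

```text
time_s: 16.58
tcp_pos: [0.6161, -0.0876, 0.0942]
ee_rot: [0.001, 0.759, 0.651, -0.001]
force: [-5.6, -10.6, -4.7]
finger_gap: 0.26
finger_force: 39.4
```

>>> move_arm(increments=[[-1.5, -10, 0, 0, 0, 0, -1], [-3, -20, 0, 0, 0, 0, -1], [-4.5, -30, 0, 0, 0, 0, -1], [-6, -40, 0, 0, 0, 0, -1], [-7.5, -50, 0, 0, 0, 0, -1], [-9, -58, 0, 0, 0, 0, -1], [-9.5, -62, 0, 0, 0, 0, -1], [-9.5, -64, 0, 0, 0, 0, -1]])

```text
time_s: 17.25
tcp_pos: [0.6068, -0.1478, 0.0941]
ee_rot: [-0.001, 0.758, 0.652, -0.0]
force: [-8.3, 4.4, 1.7]
finger_gap: 0.26
finger_force: 39.3
```

>>> move_arm(increments=[[-0.2, -1.5, 0, 0, 0, 0, -1], [-0.4, -3, 0, 0, 0, 0, -1], [-0.6, -4.5, 0, 0, 0, 0, -1], [-0.8, -6, 0, 0, 0, 0, -1], [-0.9, -7, 0, 0, 0, 0, -1], [-0.9, -7, 0, 0, 0, 0, -1], [-0.9, -7, 0, 0, 0, 0, -1], [-0.9, -7, 0, 0, 0, 0, -1]])

```text
time_s: 17.92
tcp_pos: [0.6058, -0.1542, 0.0941]
ee_rot: [-0.001, 0.758, 0.652, -0.0]
force: [-8.7, 2.4, 1.6]
finger_gap: 0.268
finger_force: 39.2
```

```bash
python3 - <<'E'
from m import *
s=observe(); print(s['time_s'],s['tcp_pos'],s['force'])
snap('scene','s6.png'); snap('wrist','w6.png'); snap('top','t6.png')
a=cv2.resize(cv2.imread('pics/s6.png')[165:285,310:430],None,fx=4.5,fy=4.5,interpolation=cv2.INTER_CUBIC)
b=cv2.resize(cv2.imread('pics/w6.png'),None,fx=.4,fy=.4)
o=np.zeros((540,800,3),np.uint8); o[:,:540]=a; o[:192,540:796]=b
t=cv2.resize(cv2.imread('pics/t6.png')[155:235,245:330],(256,240),interpolation=cv2.INTER_CUBIC); o[200:440,540:796]=t
cv2.imwrite('pics/c6.png',o)
E
```

```text
17.9167 [ 0.60581596 -0.15422898  0.09414718] [-8.74969703  2.41728816  1.56911103]
```

View pics/c6.png

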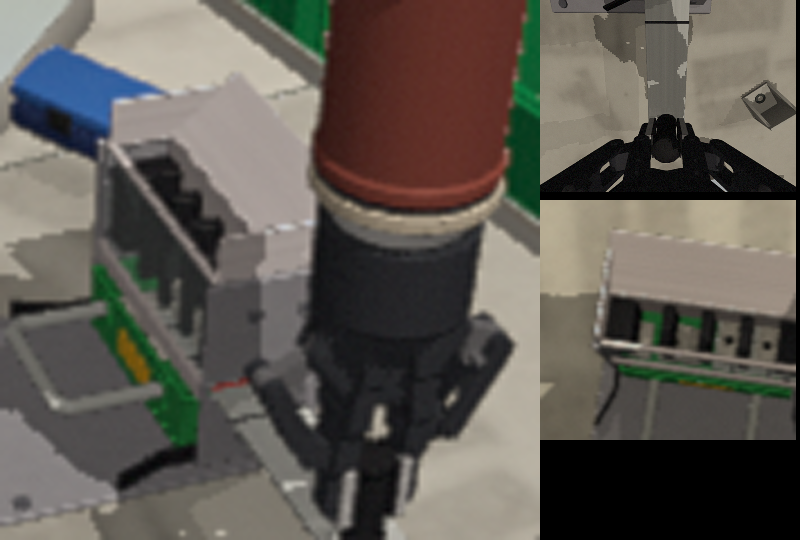

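The red groove has just cleared the side plate at crop (230,385). In the top inset lanes 1 and 2 show green bin and lanes 3 and 4 still hold nuts. I'll check this in depth before shutting the gate.

```bash
cat > lanes.py <<'E'
from m import *
import sys
a=np.radians(-8.5);R=np.array([[np.cos(a),-np.sin(a)],[np.sin(a),np.cos(a)]])
for f in sys.argv[1:]:
  W,p,z=cloud(f'pics/{f}.png.npz'); L=(W[...,:2]-[.638,.058])@R; Z=W[...,2]
  for i,y in enumerate((.045,.015,-.015,-.045)):
    k=(abs(L[...,1]-y)<.008)&(abs(L[...,0])<.018)&(Z<.12); print(f,i+1,k.sum(),np.round(np.percentile(Z[k],[5,25,50,75,95]),3) if k.any() else '')
E
python3 lanes.py t5 t6
```

```text
t5 1 62 [0.079 0.081 0.082 0.084 0.085]
t5 2 66 [0.076 0.08  0.082 0.083 0.086]
t5 3 70 [0.073 0.08  0.082 0.084 0.085]
t5 4 76 [0.057 0.079 0.082 0.084 0.086]
t6 1 20 [0.006 0.008 0.009 0.01  0.029]
t6 2 31 [0.019 0.022 0.029 0.032 0.035]
t6 3 70 [0.077 0.08  0.082 0.083 0.086]
t6 4 76 [0.076 0.08  0.081 0.083 0.086]
```

>>> move_arm(increments=[[0, 0, 0, 0, 0, 0, -1], [0, 0, 0, 0, 0, 0, -1], [0, 0, 0, 0, 0, 0, -1], [0, 0, 0, 0, 0, 0, -1], [0, 0, 0, 0, 0, 0, -1], [0, 0, 0, 0, 0, 0, -1], [0, 0, 0, 0, 0, 0, -1], [0, 0, 0, 0, 0, 0, -1]])

```text
time_s: 18.73
tcp_pos: [0.6058, -0.1542, 0.0941]
ee_rot: [-0.001, 0.758, 0.653, -0.0]
force: [-8.9, 3.2, 1.6]
finger_gap: 0.26
finger_force: 39.2
```

Lanes 1 and 2 are empty, and lanes 3 and 4 are full. I'm shutting the gate.

>>> move_arm(increments=[[1.5, 10, 0, 0, 0, 0, -1], [3, 20, 0, 0, 0, 0, -1], [4.5, 30, 0, 0, 0, 0, -1], [6, 40, 0, 0, 0, 0, -1], [7.5, 50, 0, 0, 0, 0, -1], [9, 58, 0, 0, 0, 0, -1], [9.8, 63, 0, 0, 0, 0, -1], [10, 66, 0, 0, 0, 0, -1]])

```text
time_s: 19.4
tcp_pos: [0.616, -0.0885, 0.0942]
ee_rot: [-0.0, 0.758, 0.653, -0.001]
force: [-6.5, -2.3, -0.7]
finger_gap: 0.257
finger_force: 39.6
```

>>> move_arm(increments=[[0.2, 1.5, 0, 0, 0, 0, -1], [0.4, 3, 0, 0, 0, 0, -1], [0.6, 4, 0, 0, 0, 0, -1], [0.7, 5, 0, 0, 0, 0, -1], [0.7, 5, 0, 0, 0, 0, -1], [0.7, 5, 0, 0, 0, 0, -1], [0.7, 5, 0, 0, 0, 0, -1], [0.7, 5, 0, 0, 0, 0, -1]])

```text
time_s: 20.07
tcp_pos: [0.6161, -0.0876, 0.0942]
ee_rot: [0.001, 0.759, 0.651, -0.002]
force: [-7.0, -10.4, -3.8]
finger_gap: 0.257
finger_force: 39.7
```

>>> move_arm(increments=[[-0.2, -1.5, 0, 0, 0, 0, -1], [-0.4, -3, 0, 0, 0, 0, -1], [-0.4, -3, 0, 0, 0, 0, 0.1], [-0.4, -3, 0, 0, 0, 0, 0.1], [-0.4, -3, 0, 0, 0, 0, 0.1], [-0.4, -3, 10, 0, 0, 0, 0.1], [-0.4, -3, 45, 0, 0, 0, 0.1], [-0.4, -3, 85, 0, 0, 0, 0.1]])

```text
time_s: 20.73
tcp_pos: [0.616, -0.0864, 0.1783]
ee_rot: [-0.001, 0.758, 0.653, -0.002]
force: [0.9, 0.5, 0.7]
finger_gap: 0.545
finger_force: 0.0
```

>>> move_arm(increments=[[0, 0, 30, 0, 0, 0, 0.1], [-30, -20, 40, 0, 0, 0, 0.1], [-65, -40, 40, 0, 0, 0, 0.1], [-95, -60, 40, 0, 0, 0, 0.1], [-120, -80, 40, 0, 0, 0, 0.1], [-120, -100, 40, 0, 0, 0, 0.1], [-120, -100, 40, 0, 0, 0, 0.1], [-120, -100, 40, 0, 0, 0, 0.1]])

```text
time_s: 21.4
tcp_pos: [0.4973, -0.1876, 0.2195]
ee_rot: [0.001, 0.759, 0.652, 0.001]
force: [0.5, 0.0, 0.6]
finger_gap: 0.551
finger_force: 0.0
```

```bash
python3 - <<'E'
from m import *
s=observe(); print(s['time_s'],s['tcp_pos'],s['force'],s['finger_gap'])
snap('scene','s7.png'); snap('top','t7.png')
a=np.radians(-8.5);R=np.array([[np.cos(a),-np.sin(a)],[np.sin(a),np.cos(a)]])
for f in('s0','t0','s7','t7'):
    f={'s0':'scene0','t0':'top0'}.get(f,f)
    W,p,z=cloud(f'pics/{f}.png.npz'); k=(W[...,2]>.105)&(W[...,2]<.116)&(abs(W[...,0]-.615)<.03)&(abs(W[...,1]+.09)<.04); print(f,'knob',k.sum(),(W[k][:,:2].mean(0)-[.638,.058])@R if k.any() else '')
    L=(W[...,:2]-[.638,.058])@R; Z=W[...,2]
    g=(p[...,1]>p[...,0]*1.6)&(p[...,1]>p[...,2]*1.6)&(abs(L[...,0])<.1)&(abs(L[...,1])<.1)&(Z<.05)
    if g.any(): print('bin',g.sum(),np.percentile(L[g],[1,50,99],0).tolist())
cv2.imwrite('pics/c7.png',cv2.resize(cv2.imread('pics/s7.png')[150:340,250:500],None,fx=3.15,fy=3.15,interpolation=cv2.INTER_CUBIC))
E
python3 lanes.py t7
```

```text
21.4 [ 0.49725174 -0.18760086  0.21949915] [0.5474142  0.00857616 0.60692443] 0.551394067859433
scene0 knob 67 [-0.00315122 -0.15564245]
top0 knob 94 [-0.00045998 -0.1503291 ]
s7 knob 31 [ 0.00057642 -0.15677059]
bin 69 [[-0.03373184191294839, -0.07263569494423774], [-0.03193893070457855, -0.053605936385864646], [-0.02354039780399714, 0.056618176099393014]]
t7 knob 87 [-4.42015751e-05 -1.47568713e-01]
bin 162 [[-0.032631289045751785, -0.06672443150723323], [-0.02923076966217639, 0.0025407388153615516], [-0.02144794383957756, 0.06975094335418491]]
t7 1 47 [0.054 0.055 0.057 0.059 0.091]
t7 2 51 [0.054 0.055 0.057 0.058 0.06 ]
t7 3 72 [0.056 0.077 0.08  0.083 0.085]
t7 4 74 [0.055 0.068 0.081 0.083 0.085]
```

View pics/c7.png

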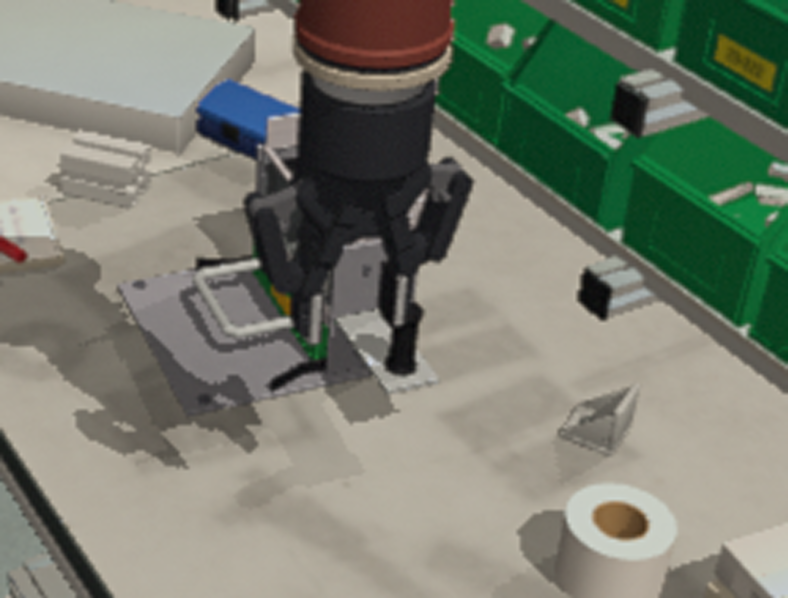

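The knob reads shut, the bin is home, and lanes 3 and 4 still hold their nuts. The bracket and label roll stand where they were, and the hand is clear.

```bash
python3 -c "
from rig import ctrl; print(ctrl.close_job())"
```

```text
the job is handed in; nothing more can be done
None
```

The job is handed in at about 21.5 s: the four nuts from lanes 1 and 2 dropped into the bin, lanes 3 and 4 are still full, the gate is pushed shut and released, and the bin is home under the lanes.

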